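Fit a keyed stub shaft into a pump hub and hold it against the seal spring

ROBOT

A 6-joint arm with a two-finger parallel gripper is mounted at the origin on the work surface. World frame = base frame: x ahead of the robot, y to its left, z up, the work surface at z = 0. Lengths are in mm, angles in rad, forces in N, time in s.
With the tool pointing down it reaches from about 250 to 800 mm from the base axis. Payload 3.9 kg.
Tool frame: the origin (TCP) lies midway between the tips of the shut fingers; the grasp point (between the pads) lies 19 mm behind it; z points along the fingers, y is the direction in which the jaws open and shut (so a half turn about z gives the same grasp; the last joint's range is limited). The gripper opens to 85 mm and grips with 20 to 120 N. Pads are 22 mm wide; open, the fingers measure 114 mm over their backs; the gripper's body (76 mm by 85 mm) begins 54 mm behind the grasp point. The pads swing forward as they close: fully open they stand 13 mm farther back than shut.
Start: joints at [1.111, 0.26, -0.138, 1.173, 0, 1.571], TCP at [232.973, 470.467, 231.304] pointing down, gripper open.
Joint ranges: [-2.78, 2.78], [-0.83, 1.72], [-1.28, 1.37], [-1.9, 2.12], [-1.57, 1.48], [-3.14, 3.14]. Speed limits (rad/s): [2.57, 2.57, 3.14, 3.14, 3.14, 3.14].

INTERFACE

Orientations are given as a rotation vector (axis times angle).
In Python, from plant import sense, camera, hand_in, regions_of gives the robot as it stands.
- The arm moves only by the tool carry_out, never from a script. Its argument "moves" is text: rows parted by semicolons, each of 7 numbers parted by spaces: the shift along the world's x, y, z scaled (see below), then the turn, a rotation vector about the world's x, y, z scaled (see below), then the finger opening in mm, from 0 to 85.4. In form: tx ty tz wx wy wz grip; .... A call has 1 to 10 rows; each row is the pose to reach, as a shift and turn from the pose commanded when the call began; what a row does not reach only later rows make up. The controller multiplies each number of a shift by 0.5 m and each number of a turn by pi/4 rad. A row lasts 1/8 s, in which the tool goes at most 62.5 mm and 10.7 degrees, less where a joint would pass 70% of its speed; a pose out of reach is approached as far as the arm can. A call with a number of a shift or a turn outside -1 to 1 is refused whole. A call with a gripper value outside its range is refused whole. The fingers move at their own pace and stop on an object; "newtons" is the grip in N (left out, the last holds). Time passes only in rows, so rows that repeat a pose let the fingers close. It gives the time, the measured TCP pose, the force and the opening at its end, in the units of the state.
- sense(): the state, without advancing time (a new reading comes with each control period).
- camera(name): name is "scene" or "top" or "wrist"; returns a dict with "frame" (400x640x3 uint8, red, green, blue), "z_map" (400x640 float32, mm along the optical axis (not along the pixel's ray), 0 where there is no reading), "fx", "fy", "cx", "cy" (pixels), "rvec" (rotation vector, rad) and "tvec" (3), from world to camera coordinates, as OpenCV has them. Camera axes: x right, y down, z forward; pixel columns grow to the right and rows downward; lengths in mm; the calibration is good to about 2 mm. A picture is of the moment at which its call begins.
- hand_in(): hands the job in, once; it reports no verdict.
Trained networks look in the newest picture that a camera, given by its name, has taken for a name from the list of things; names that differ only in an ending like _2 or _b are one class to them, and where a whole thing is asked for, a point or a joint stands for the part that bears it (a point fixed in the world has none). Each returns a list of dicts, best first, with "score" (0 to 1); they miss things now and then, are a little off and sometimes report something else, mostly with a low value. They report only what shows in the picture. A call takes as long as a camera call. They do not tell look-alikes from the thing itself.
- regions_of(target, camera): "pixels" (400x640 bool, what is visible of it) and "centre" ([column, row] in pixels, amid what is visible of it).
The state is a dict: "time_s": time; "q": joint angles; "dq": joint speeds; "joint_efforts": joint torques, N m; "tool_pos": TCP position; "tool_rot": TCP orientation; "ft_force": force on the tool from outside, world axes, zero at the start; "wrist_torque": the same for the moment, N m; "opening": opening from 0.0 (shut) to 1.0 (fully open).
Only numpy, scipy, OpenCV 4.12 (cv2) and the standard library are available. Lean on these libraries where they do the work, as an engineer would, in place of code of your own. Each camera call takes 0.05 s, during which the arm holds its last target.

TASK

The keyed stub shaft has toppled against the wooden chock: pick it up, turn it upright with its square end on top, and push it down into the hub of the grey pump housing, turning it until the key slips into the keyway and then pushing on against the sprung seal ring until the collar is fully home on the hub. Finish while still gripping the shaft and holding it pressed home, as if for a workmate to put in the retaining screw: if let go, the spring lifts it. Do not disturb the other loose things on the bench.

Things in the scene. Friction and masses are not known exactly. Their poses are not given: they have to be found in the camera images.
- shaft_grip (a point): Steel stub shaft (0.52 kg +-15 %, 116 mm long): point on its axis 80 mm from the foot, in its square end, the place to grip. z runs from the foot (keyed end) to the square end; x points straight away from the key. The square end, 24 x 24 mm, flats facing x and y, runs from 56 to 116 mm from the foot. At the start it leans about 30 degrees off level, foot on the bench, key on its upper side.
- shaft_shoulder (a point): Centre of the underside of the shaft's round collar (56 mm diameter, 8 mm thick), 48 mm from the foot and 32 mm below shaft_grip along the shaft; same axes. This face lands on the hub's end face. Below it is the keyed journal, 26 mm diameter.
- shaft_foot (a point): Centre of the shaft's foot end, same axes. From it along z: 0-4 mm lead-in cone, 19 to 25 mm diameter; to 15 mm a plain pilot of 25 mm diameter; to 48 mm the journal of 26 mm. The key, 8 mm wide, is on the -x side from 16 to 46 mm and reaches 17 mm from the axis.
- hub_mouth (a point): Centre of the bore's mouth in the hub's flat end face, on the grey pump housing (fixed). z up along the bore; x points straight away from the keyway (it is on the -x side). Bore 28 mm diameter, 62 mm deep; keyway 10 mm wide, to 18.5 mm from the axis, full depth; hub 46 mm across, does not turn. Out of line, the key stops the collar 32 mm above the hub; with both sets of axes parallel the shaft goes home.
- housing: Grey round pump bearing housing standing on its flange, fixed to the bench; origin at the centre of its underside. Flange 132 mm diameter, 13 mm high; body 100 mm diameter up to 86 mm; the hub's end face is 90 mm above the bench.
- seal_ring (a joint): Dark steel seal ring round the hub, 50 mm inside and 63 mm outside diameter, on springs: 0 when free (its top 6 mm above the hub's end face), grows as it is pressed down, about 0.006 m when level with that face. It resists with about 7 N at first and 11 N with the collar home, more than the shaft's weight.
- chock_top (a point): Centre of the top of the wooden chock (60 x 90 mm, 46 mm high, fixed to the bench), on whose near long edge the shaft leans; x points away from the shaft's foot, z up.
- can_tall_mid (a point): tall white and blue spray can, 64 mm across, 200 mm tall, standing; point half-way up
- can_short_mid (a point): short bare-metal spray can, 52 mm across, 150 mm tall, standing; point half-way up
- tape_mid (a point): roll of green tape lying flat, 68 mm across, 50 mm tall; point at its centre
- driver_grip (a point): screwdriver with a black handle lying flat, 190 mm long; point in its handle
- spacer: thin flat steel spacer ring lying flat, 90 mm across, 8 mm tall; origin at the centre of its underside
- bearing: ball bearing lying flat, 62 mm across, 16 mm tall; origin at the centre of its underside
- splined_mid (a point): another shaft, with splines on its thin top, standing upright: 58 mm across its collar, 105 mm tall; not for this hub; point half-way up
- wedge: loose stick of dark wood lying flat, 120 x 40 x 30 mm; origin at the centre of its underside
There are look-alikes about, which are no part of the job. What is shaped like the part that bears shaft_grip but black or turquoise is not meant.

How it is judged:
By the outcome, as a careful person would: the job done as asked, in the order asked, and still so for the second after the job is handed in, while the arm keeps its last pose, push and grip.
It also fails if it takes over 48 s, if anything falls off the work surface, if the arm or the gripper's body presses on something with over 40 N, if the wrist force passes 120 N, or if a joint passes its speed limit or range.

## Working session

There is one attempt and no reset: what is moved stays moved. The work goes in short steps, Python scripts to look and compute and a tool call to move; the robot and the scene stay as the last step left them, time stands still between calls to the robot, and variables do not carry over. Pictures are saved under pics/ and viewed, and the job is handed in when it is done.

Besides the shell and the picture viewer there is one more tool, called after "Request:" as name(argument=value, ...), one argument or row to a line, values as JSON. carry_out: Moves the arm, as the interface text tells. Its arguments: {"type":"object","properties":{"moves":{"type":"string"},"newtons":{"type":"number"}},"required":["moves"]}

```bash
ls; mkdir -p pics; cat > h.py <<'E'
import numpy as np, cv2
from plant import sense, camera, hand_in, regions_of
from scipy.spatial.transform import Rotation as R
def cam(n,save=None):
    c=camera(n)
    if save: cv2.imwrite('pics/'+save,c['frame'][:,:,::-1])
    return c
def w(c,u,v,z=None):
    u=np.asarray(u,float);v=np.asarray(v,float)
    if z is None: z=c['z_map'][v.astype(int),u.astype(int)]
    p=np.stack([(u-c['cx'])/c['fx']*z,(v-c['cy'])/c['fy']*z,z],-1)
    Rm=R.from_rotvec(np.ravel(c['rvec'])).as_matrix()
    return (p-np.ravel(c['tvec']))@Rm
def proj(c,P):
    Rm=R.from_rotvec(np.ravel(c['rvec'])).as_matrix()
    q=np.asarray(P)@Rm.T+np.ravel(c['tvec'])
    return np.stack([q[...,0]/q[...,2]*c['fx']+c['cx'],q[...,1]/q[...,2]*c['fy']+c['cy']],-1)
E
python3 - <<'E'
from h import *
print(sense())
for n in ['scene','top']:
    c=cam(n,n+'1.png')
    Rm=R.from_rotvec(np.ravel(c['rvec'])).as_matrix(); print(n,c['fx'],c['cx'],-Rm.T@np.ravel(c['tvec']),Rm[2])
    for t in ['shaft_grip','housing','chock_top','seal_ring','can_tall_mid','can_short_mid','tape_mid','driver_grip','spacer','bearing','splined_mid','wedge']:
        for r in regions_of(t,n):
            m=r['pixels']&(c['z_map']>0)
            P=w(c,*np.nonzero(m)[::-1]) if m.any() else np.zeros((1,3))
            print(t,round(r['score'],2),np.round(r['centre']),m.sum(),np.median(P,0).round(),P[:,2].max().round())
E
```

```text
pics
{'time_s': 0.0, 'q': array([ 1.11096258e+00,  2.60669573e-01, -1.39413240e-01,  1.17268648e+00,
        5.30156856e-05,  1.57079157e+00]), 'dq': array([-0.00032054, -0.00095129,  0.00099532,  0.00109472, -0.00018701,
        0.00148857]), 'joint_efforts': array([-1.63868586e-03, -4.05678463e+01,  2.53922832e+01,  1.85867690e-02,
       -1.66579603e-04, -5.80686379e-07]), 'tool_pos': array([232.6694683 , 469.8481853 , 230.45576373]), 'tool_rot': array([-7.15836482e-01, -3.05843494e+00,  2.99811629e-03]), 'ft_force': array([-0.32916715, -0.73017463,  0.6812791 ]), 'wrist_torque': array([-0.04555722,  0.03895983, -0.02972499]), 'opening': 0.9964680919980416}
scene 437.90674113511045 320.96084816986627 [953.15602662 596.09948406 947.96740556] [-0.39780836 -0.53260508 -0.74704775]
shaft_grip 0.87 [395. 284.] 572 [501. 262.  53.] 79.0
shaft_grip 0.84 [391. 223.] 459 [367. 127.  36.] 57.0
shaft_grip 0.74 [497. 304.] 666 [327. 442.  36.] 57.0
shaft_grip 0.71 [439. 263.] 642 [354. 289.  35.] 57.0
housing 0.56 [266. 177.] 1314 [ 558. -196.   44.] 92.0
chock_top 0.84 [367. 300.] 1229 [570.
[... 1406 characters left out ...]
174.] 346 [ 621. -430.   62.] 110.0
can_tall_mid 0.79 [169. 161.] 843 [653. 432. 157.] 206.0
can_tall_mid 0.45 [356. 135.] 230 [ 765. -130.    8.] 15.0
can_short_mid 0.74 [189. 216.] 432 [501. 387. 119.] 156.0
tape_mid 0.75 [325. 151.] 320 [695.  10.  48.] 57.0
tape_mid 0.6 [238. 218.] 335 [490. 257.  53.] 80.0
driver_grip 0.76 [324. 247.] 277 [409.   2.  22.] 30.0
driver_grip 0.38 [472. 172.] 313 [ 620. -429.   63.] 110.0
spacer 0.54 [359. 134.] 237 [ 768. -130.    7.] 15.0
bearing 0.81 [284. 131.] 256 [764. 110.  15.] 24.0
splined_mid 0.59 [404. 201.] 353 [ 535. -236.   91.] 102.0
splined_mid 0.53 [475. 174.] 324 [ 622. -430.   67.] 110.0
wedge 0.56 [461. 222.] 623 [ 478. -425.   29.] 37.0
```

```bash
python3 - <<'E'
import cv2
a=cv2.imread('pics/scene1.png');b=cv2.imread('pics/top1.png')
cv2.imwrite('pics/s1c.png',cv2.resize(a[195:335,320:520],None,fx=4,fy=4,interpolation=cv2.INTER_CUBIC))
cv2.imwrite('pics/t1c.png',cv2.resize(b[160:300,160:320],None,fx=4,fy=4,interpolation=cv2.INTER_CUBIC))
cv2.imwrite('pics/hub1.png',cv2.hconcat([cv2.resize(a[135:215,220:310],(400,356),interpolation=cv2.INTER_CUBIC),cv2.resize(b[165:245,350:440],(400,356),interpolation=cv2.INTER_CUBIC)]))
E
```

```text
(no output)
```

View pics/scene1.png

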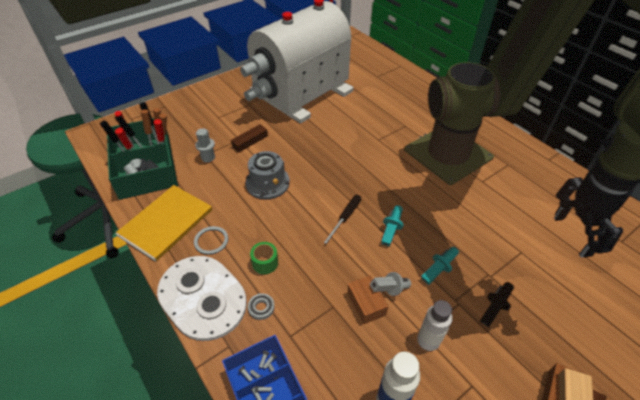

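View pics/top1.png

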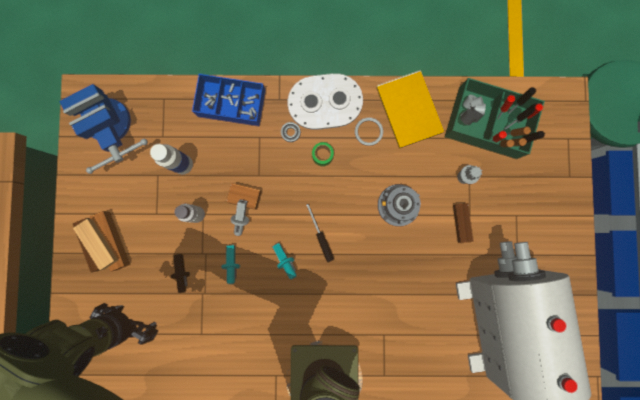

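```bash
ls pics
```

```text
hub1.png
s1c.png
scene1.png
t1c.png
top1.png
```

View pics/s1c.png

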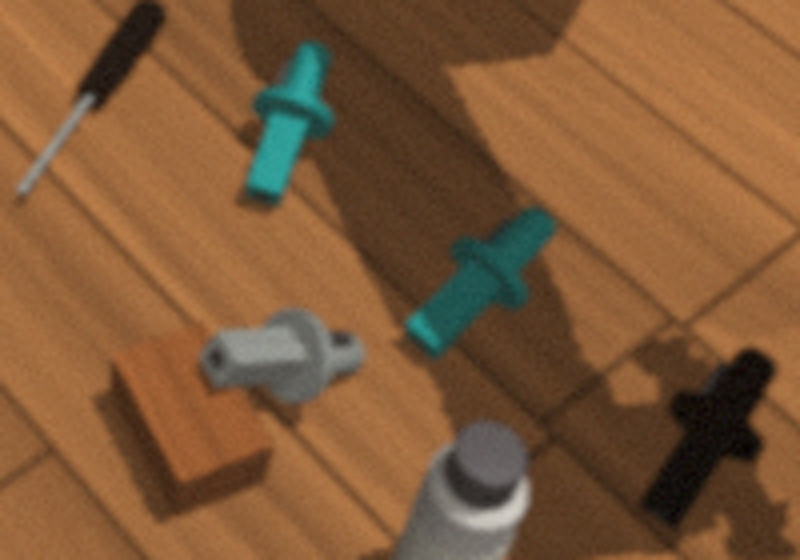

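View pics/hub1.png

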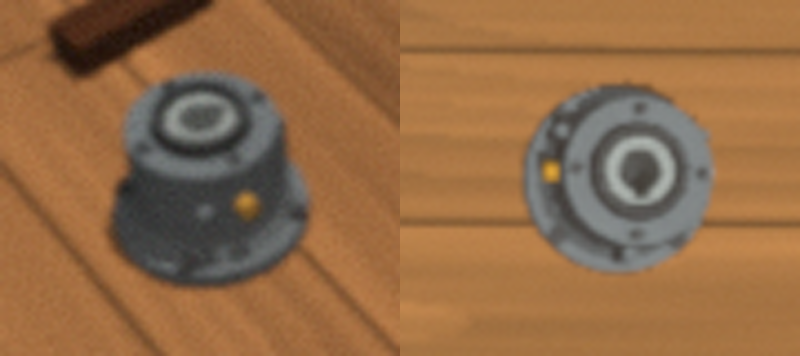

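The candidates in scene/top pixels are:
- grey at (391,284)/(240,217), leaning on the orange chock
- turquoise at (391,223)/(286,263)
- turquoise at (439,263)/(233,265)
- black at (497,304)/(181,275)

The grey one is the target: bare steel, against the chock, with its foot toward the robot, and the enlarged crop confirms it. In the top picture the hub's keyway sits at about (397,211), on the side facing the robot. I'll fit the shaft and housing geometry next.

```bash
cat >> h.py <<'E'
from scipy.optimize import least_squares
def sdf_shaft(L):
    r=np.hypot(L[:,0],L[:,1]);z=L[:,2]
    def cyl(R_,a,b):
        d=np.stack([r-R_,np.maximum(a-z,z-b)],-1)
        return np.minimum(d.max(1),0)+np.linalg.norm(np.maximum(d,0),axis=1)
    d=np.stack([np.abs(L[:,0])-12,np.abs(L[:,1])-12,np.abs(z-86)-30],-1)
    box=np.minimum(d.max(1),0)+np.linalg.norm(np.maximum(d,0),axis=1)
    d=np.stack([np.abs(L[:,0]+8.5)-8.5,np.abs(L[:,1])-4,np.abs(z-31)-15],-1)
    key=np.minimum(d.max(1),0)+np.linalg.norm(np.maximum(d,0),axis=1)
    return np.minimum.reduce([cyl(12.8,0,48),cyl(28,48,56),box,key])
def fit_shaft(P,foot,rv,fixroll=False):
    rv0=R.from_rotvec(rv)
    f=lambda p: sdf_shaft((P-p[:3])@(R.from_rotvec(p[3:])*rv0).as_matrix())
    s=least_squares(f,np.r_[foot,0,0,0],loss='soft_l1',f_scale=1.5)
    return s.x[:3],R.from_rotvec(s.x[3:])*rv0,np.median(np.abs(f(s.x)))
E
cat > fit.py <<'E'
from h import *
A=[]
for n,near in [('scene',(391,284)),('top',(242,217))]:
    c=cam(n)
    rs=regions_of('shaft_grip',n)
    r=min(rs,key=lambda r:np.hypot(*(np.array(r['centre'])-near)))
    m=cv2.erode(r['pixels'].astype(np.uint8),np.ones((2,2)))>0
    v,u=np.nonzero(m&(c['z_map']>0)); P=w(c,u,v)
    fr=c['frame'][v,u].astype(int); grey=fr.max(1)-fr.min(1)<45
    P=P[grey&(P[:,2]>6)]; A.append(P)
    print(n,len(P),P.min(0).round(),P.max(0).round())
Rm0=np.column_stack([[.5,0,-.866],[0,1,0],[.866,0,.5]]) 
if np.linalg.det(Rm0)<0: print('det')
for P in A+[np.vstack(A)]:
    best=None
    for az in (-.4,-.2,0,.2):
        f,r,e=fit_shaft(P,[440,260,8],(R.from_euler('z',az)*R.from_matrix(Rm0)).as_rotvec())
        M=r.as_matrix(); 
        if best is None or e<best[0]: best=(e,f,M)
    e,f,M=best
    print('foot',f.round(1),'z',M[:,2].round(3),'x',M[:,0].round(3),'grip',(f+80*M[:,2]).round(1),'end',(f+116*M[:,2]).round(1),'elev',np.degrees(np.arcsin(M[2,2])).round(1),'az',np.degrees(np.arctan2(M[1,2],M[0,2])).round(1),e.round(2))
# housing
for n in ['scene','top']:
    c=cam(n)
    v,u=np.nonzero(c['z_map']>0); P=w(c,u,v)
    m=(abs(P[:,0]-540)<90)&(abs(P[:,1]+220)<90)
    P=P[m]
    for lo,hi,rr in [(10,16,66),(25,80,50)]:
        Q=P[(P[:,2]>lo)&(P[:,2]<hi)]
        if lo==10: continue
        s=least_squares(lambda p:np.hypot(Q[:,0]-p[0],Q[:,1]-p[1])-rr,[540,-220],loss='soft_l1',f_scale=2)
        print(n,'body side',len(Q),s.x.round(1))
    T=P[(P[:,2]>82)&(P[:,2]<104)]
    print(' top pts',len(T),np.percentile(T[:,2],[5,25,50,75,95]).round(1),((T.min(0)+T.max(0))/2).round(1),(T.max(0)-T.min(0)).round())
c=cam('wrist','w1.png')
E
python3 fit.py
```

```text
scene 569 [444. 235.  10.] [547. 288.  79.]
top 305 [442. 235.  13.] [540. 280.  81.]
foot [443.6 270.    8.5] z [ 0.84  -0.202  0.503] x [ 0.49  -0.114 -0.864] grip [510.9 253.9  48.8] end [541.1 246.6  66.9] elev 30.2 az -13.5 0.77
foot [442.  271.1   8.4] z [ 0.837 -0.204  0.508] x [ 0.486 -0.149 -0.861] grip [508.9 254.8  49.1] end [539.  247.4  67.3] elev 30.5 az -13.7 0.96
foot [443.1 270.3   8.5] z [ 0.839 -0.203  0.506] x [ 0.489 -0.129 -0.863] grip [510.2 254.1  49. ] end [540.4 246.8  67.2] elev 30.4 az -13.6 0.9
scene body side 504 [ 536.9 -231.9]
 top pts 653 [83.5 85.5 87.5 91.6 97.4] [ 537.1 -230.8   91.4] [100. 100.  19.]
top body side 213 [ 538.1 -224. ]
 top pts 768 [83.  85.  87.3 90.6 96.5] [ 533.6 -231.    91.9] [98. 99. 20.]
```

View pics/w1.png

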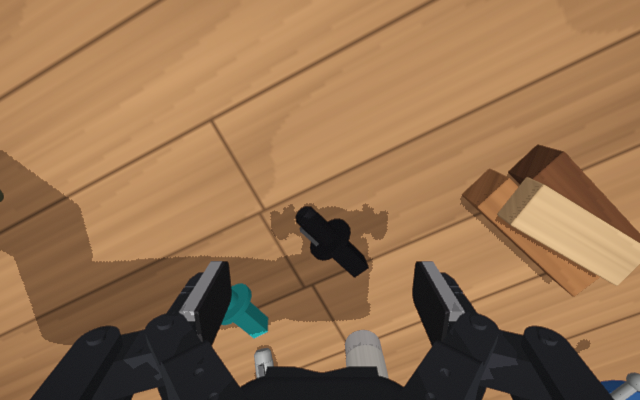

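```bash
python3 - <<'E'
from h import *
c=cam('wrist');s=sense()
Rm=R.from_rotvec(np.ravel(c['rvec'])).as_matrix();C=-Rm.T@np.ravel(c['tvec'])
T=R.from_rotvec(s['tool_rot']).as_matrix()
print(c['fx'],C,'in tool',T.T@(C-s['tool_pos']),'axis in tool',T.T@Rm[2],'tool axes\n',T.round(3))
E
```

```text
321.7333483167566 [156.85769557 507.15081824 373.52016205] in tool [  84.50036272   -0.91329857 -142.23621918] axis in tool [-0.32759397 -0.00116544  0.94481788] tool axes
 [[-0.896  0.444 -0.   ]
 [ 0.444  0.896 -0.   ]
 [ 0.    -0.    -1.   ]]
```

Request:
carry_out(
  moves="0.416 -0.96 0.04 0 0 0.28 85; 0.416 -0.96 0.04 0 0 0.28 85; 0.416 -0.96 0.04 0 0 0.28 85; 0.416 -0.96 0.04 0 0 0.28 85; 0.416 -0.96 0.04 0 0 0.28 85; 0.416 -0.96 0.04 0 0 0.28 85; 0.416 -0.96 0.04 0 0 0.28 85; 0.416 -0.96 0.04 0 0 0.28 85; 0.416 -0.96 0.04 0 0 0.28 85",
)

```text
time_s: 2.82
tool_pos: [442.1, -12.5, 251.6]
tool_rot: [0.382, 3.117, -0.001]
ft_force: [0.0, -0.0, 0.4]
opening: 0.993
```

Request:
carry_out(
  moves="0.192 -0.442 0 0 0 0 85; 0.192 -0.442 0 0 0 0 85; 0.192 -0.442 0 0 0 0 85; 0.192 -0.442 0 0 0 0 85; 0.192 -0.442 0 0 0 0 85; 0.192 -0.442 0 0 0 0 85",
)

```text
time_s: 3.58
tool_pos: [536.5, -230.2, 250.9]
tool_rot: [-0.376, -3.118, -0.001]
ft_force: [0.1, 0.6, -0.4]
opening: 0.997
```

```bash
python3 - <<'E'
from h import *
c=cam('wrist','w2.png');s=sense();print(s['time_s'],s['q'].round(3),s['tool_pos'].round(1))
print(proj(c,[[537,-231,90],[487,-231,90]]))
np.save('w2.npy',c,allow_pickle=True)
E
```

```text
3.625 [-0.405  0.356  0.053  1.269  0.    -0.165] [ 536.4 -229.6  251.2]
[[321.99252853 177.86218769]
 [309.18489725 127.40780418]]
```

View pics/w2.png

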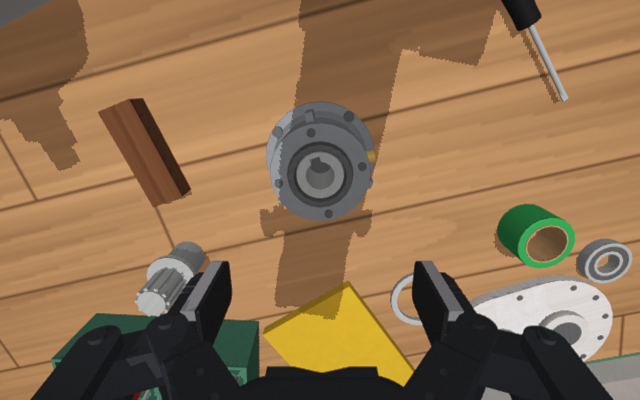

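```bash
python3 - <<'E'
from h import *
c=np.load('w2.npy',allow_pickle=True).item()
# rectify hub plane z=90: 0.25 mm/px, 70mm window around (537,-231); image right=+x world, up=+y
n=600; k=70/n
X,Y=np.meshgrid(537-35+k*np.arange(n),-231+35-k*np.arange(n))
uv=proj(c,np.stack([X,Y,np.full_like(X,90)],-1)).astype(np.float32)
im=cv2.remap(c['frame'],uv[...,0],uv[...,1],cv2.INTER_CUBIC)
cv2.imwrite('pics/rect2.png',im[:,:,::-1])
v,u=np.nonzero(c['z_map']>0);P=w(c,u,v)
m=(abs(P[:,0]-537)<60)&(abs(P[:,1]+231)<60)&(P[:,2]>83)&(P[:,2]<103);P=P[m]
r=np.hypot(P[:,0]-537,P[:,1]+231)
for a,b in[(16,22),(26,31),(36,48)]:
    Q=P[(r>a)&(r<b)];print(a,b,len(Q),np.median(Q[:,2]),Q.mean(0))
Q=P[(P[:,2]<88.5)]
hull=cv2.convexHull(Q[:,:2].astype(np.float32));print(cv2.minEnclosingCircle(hull))
E
```

```text
16 22 641 89.44108183765289 [ 538.4700258  -230.60062131   89.51739986]
26 31 701 95.11645583041121 [ 532.08878371 -232.05463897   94.16326054]
36 48 2966 85.54299916933225 [ 532.31537365 -231.28662572   85.69021466]
((534.2161865234375, -232.444580078125), 50.00429153442383)
```

View pics/rect2.png

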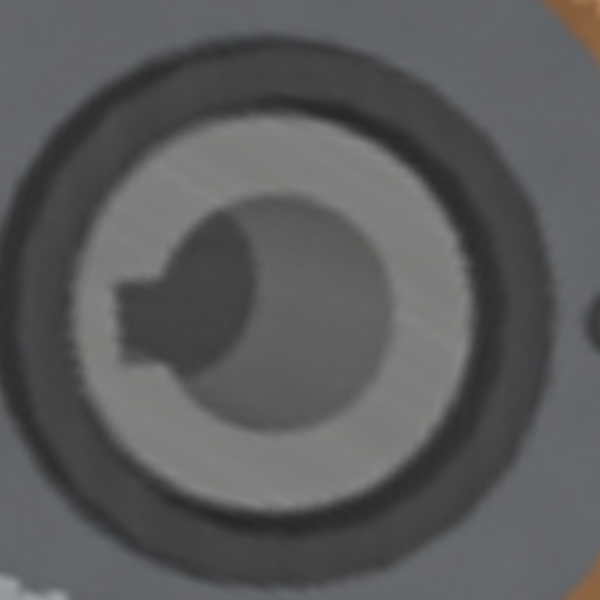

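Request:
carry_out(
  moves="-0.047 0.967 -0.16 0 0 0 85; -0.047 0.967 -0.16 0 0 0 85; -0.047 0.967 -0.16 0 0 0 85; -0.047 0.967 -0.16 0 0 0 85; -0.047 0.967 -0.16 0 0 0 85; -0.047 0.967 -0.16 0 0 0 85; -0.047 0.967 -0.16 0 0 0 85; -0.047 0.967 -0.16 0 0 0 85; -0.047 0.967 -0.16 0 0 0 85; -0.047 0.967 -0.16 0 0 0 85",
  newtons=80,
)

```text
time_s: 4.88
tool_pos: [512.2, 253.3, 171.7]
tool_rot: [-0.373, -3.119, 0.001]
ft_force: [-0.6, -0.8, -0.3]
opening: 0.994
```

```bash
python3 - <<'E'
from h import *
c=cam('wrist','w3.png');s=sense();print(s['time_s'],s['q'].round(3),s['tool_pos'].round(1),s['tool_rot'])
np.save('w3.npy',c,allow_pickle=True)
for r in regions_of('shaft_grip','wrist'):
    print(r['score'],r['centre'])
    m=cv2.erode(r['pixels'].astype(np.uint8),np.ones((5,5)))>0
    v,u=np.nonzero(m&(c['z_map']>0)); P=w(c,u,v)
    fr=c['frame'][v,u].astype(int); P=P[(fr.max(1)-fr.min(1)<45)&(P[:,2]>6)&(P[:,2]<90)]
    if len(P)<50: continue
    f,rr,e=fit_shaft(P[::5],[443,270,8.5],(R.from_euler('z',-.237)*R.from_matrix(np.column_stack([[.5,0,-.866],[0,1,0],[.866,0,.5]]))).as_rotvec())
    M=rr.as_matrix();print(f.round(1),M[:,2].round(3),M[:,0].round(3),'84:',(f+84*M[:,2]).round(1),np.degrees(np.arcsin(M[2,2])),np.degrees(np.arctan2(M[1,2],M[0,2])),e)
E
```

```text
4.925 [ 0.458  0.369 -0.137  1.065 -0.     0.697] [512.6 252.6 171.8] [ 3.74923910e-01  3.11900942e+00 -6.44064888e-04]
0.96 [329.0, 25.6]
0.88 [118.0, 42.5]
[416.2 228.   14.2] [-0.552 -0.83   0.079] [ 0.579 -0.451 -0.679] 84: [369.8 158.2  20.9] 4.556325589581449 -123.64885117777469 35.49373534687724
0.77 [321.2, 156.2]
[441.3 269.7   7.6] [ 0.841 -0.199  0.504] [ 0.491 -0.111 -0.864] 84: [511.9 253.   49.9] 30.235397185568043 -13.337413972619885 0.33601680238670895
```

View pics/w3.png

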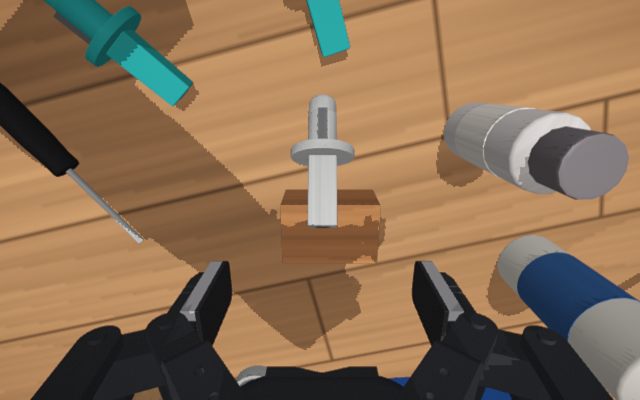

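The picture shows the grey shaft with its square end at (322,190) on the chock and its key up at (322,122). The wrist fit agrees with the first fit to within 2 mm. I'll descend and grip.

Request:
carry_out(
  moves="-0.001 0 -0.1 0 0 0 85; -0.001 0 -0.2 0 0 0 85; -0.001 0 -0.25 0 0 0 85; -0.001 0 -0.28 0 0 0 85; -0.001 0 -0.28 0 0 0 85",
)

```text
time_s: 5.6
tool_pos: [512.8, 252.0, 31.0]
tool_rot: [-0.378, -3.118, 0.001]
ft_force: [0.1, 0.5, 0.4]
opening: 0.992
```

Request:
carry_out(
  moves="0 0 0 0 0 0 50; 0 0 0 0 0 0 30; 0 0 0 0 0 0 0; 0 0 0 0 0 0 0; 0 0 0 0 0 0 0; 0 0 0 0 0 0 0; 0 0 0 0 0 0 0",
  newtons=80,
)

```text
time_s: 6.48
tool_pos: [513.2, 253.2, 32.0]
tool_rot: [0.375, 3.118, 0.001]
ft_force: [-0.8, -0.8, 5.3]
opening: 0.275
```

```bash
python3 - <<'E'
from h import *
cam('scene','s4.png');cam('wrist','w4.png');s=sense();print(s['time_s'],s['q'].round(3),s['tool_pos'].round(1),s['opening']*85.4,s['ft_force'])
E
python3 -c "
import cv2
a=cv2.imread('pics/s4.png')[195:335,320:520];b=cv2.imread('pics/w4.png')
cv2.imwrite('pics/c4.png',cv2.vconcat([cv2.resize(a,(400,280)),cv2.resize(b,(400,250))]))"
```

```text
6.575 [ 0.458  0.492 -0.342  0.736  0.     0.698] [513.2 253.2  32. ] 23.01193576309805 [-1.45085097 -0.28196166  4.16251891]
```

View pics/c4.png

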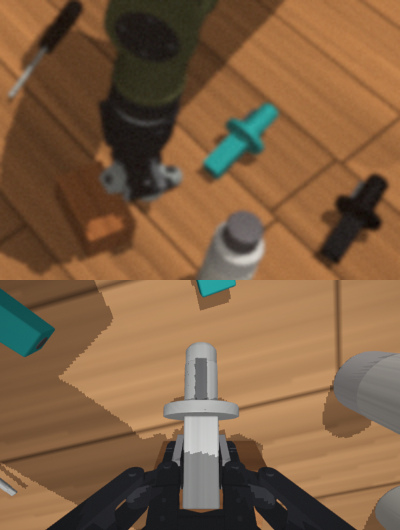

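Gripped at about 23 mm opening, near the 24 mm square. Next I'll lift, then tilt by 40° of the 60°.

Request:
carry_out(
  moves="0 0 0.08 0 0 0 0; 0 0 0.2 0 0 0 0; 0 0 0.3 -0.05 -0.207 0 0; 0 0 0.36 -0.1 -0.414 0 0; 0 0 0.38 -0.155 -0.64 0 0; 0 0 0.38 -0.209 -0.864 0 0; 0 0 0.38 -0.209 -0.864 0 0",
)

```text
time_s: 7.45
tool_pos: [505.5, 249.4, 213.9]
tool_rot: [0.283, 2.442, -0.116]
ft_force: [-0.5, -0.9, -6.7]
opening: 0.271
```

```bash
python3 - <<'E'
from h import *
s=sense();print(s['time_s'],s['q'].round(3),s['tool_pos'].round(1),s['opening']*85.4,s['ft_force'])
print(R.from_rotvec(s['tool_rot']).as_matrix().round(3))
E
```

```text
7.45 [ 0.77   0.093 -0.631  0.439 -0.57   0.88 ] [505.5 249.4 213.9] 23.13852467813996 [-0.5105784  -0.94628232 -6.67729565]
[[-0.753  0.232  0.615]
 [ 0.173  0.973 -0.155]
 [-0.634 -0.011 -0.773]]
```

```bash
python3 - <<'E'
from h import *
y=np.array([.235,.972,0])
r=R.from_euler('z',16.5,degrees=True)*R.from_rotvec(-np.radians(19.7)*y)
print(r.as_rotvec()/(np.pi/4))
E
```

```text
[-0.0408942  -0.43737649  0.36303729]
```

Request:
carry_out(
  moves="0.074 -0.97 0.04 -0.041 -0.437 0.363 0; 0.074 -0.97 0.04 -0.041 -0.437 0.363 0; 0.074 -0.97 0.04 -0.041 -0.437 0.363 0; 0.074 -0.97 0.04 -0.041 -0.437 0.363 0; 0.074 -0.97 0.04 -0.041 -0.437 0.363 0; 0.074 -0.97 0.04 -0.041 -0.437 0.363 0; 0.074 -0.97 0.04 -0.041 -0.437 0.363 0; 0.074 -0.97 0.04 -0.041 -0.437 0.363 0; 0.074 -0.97 0.04 -0.041 -0.437 0.363 0; 0.074 -0.97 0.04 -0.041 -0.437 0.363 0",
)

```text
time_s: 8.7
tool_pos: [551.7, -241.8, 243.9]
tool_rot: [-0.042, 2.098, 0.021]
ft_force: [-0.1, 0.9, -6.0]
opening: 0.273
```

```bash
cat > held.py <<'E'
from h import *
import sys
tag=sys.argv[1]
s=sense();T=R.from_rotvec(s['tool_rot']).as_matrix();tp=s['tool_pos']
print(s['time_s'],s['q'].round(3),tp.round(1),s['opening']*85.4,s['ft_force'].round(1),s['wrist_torque'].round(2));print(T.round(3))
g0=tp-19*T[:,2]
S0=R.from_euler('z',3,degrees=True)
al=[]
for n in ['scene','top','wrist']:
    c=cam(n,f'{n}_{tag}.png'); np.save(f'{n}_{tag}.npy',c,allow_pickle=True)
    rs=regions_of('shaft_grip',n); pc=proj(c,g0)
    if not rs: print(n,'none'); continue
    r=min(rs,key=lambda r:np.hypot(*(np.array(r['centre'])-pc))); print(n,r['score'],r['centre'],pc.round())
    k=5 if n=='wrist' else 2
    m=cv2.erode(r['pixels'].astype(np.uint8),np.ones((k,k)))>0
    v,u=np.nonzero(m&(c['z_map']>0)); P=w(c,u,v)
    L=P-g0; P=P[(np.hypot(L[:,0],L[:,1])<45)&(L[:,2]>-95)&(L[:,2]<45)]
    if len(P)<60: print('few',len(P));continue
    if n=='wrist': P=P[::max(1,len(P)//600)]
    al.append(P)
    f,rr,e=fit_shaft(P,g0-[0,0,84],S0.as_rotvec());M=rr.as_matrix()
    print('  foot',f.round(1),'z',M[:,2].round(3),'x az',np.degrees(np.arctan2(M[1,0],M[0,0])).round(1),'s_grip',((g0-f)@M[:,2]).round(1),e.round(2),len(P))
if len(al)>1:
    P=np.vstack(al);f,rr,e=fit_shaft(P,g0-[0,0,84],S0.as_rotvec());M=rr.as_matrix()
    print('ALL foot',f.round(1),'z',M[:,2].round(3),'x az',np.degrees(np.arctan2(M[1,0],M[0,0])).round(1),'s_grip',((g0-f)@M[:,2]).round(1),e.round(2))
E
python3 held.py a
```

```text
8.7 [-0.742  0.058 -0.985 -0.356  0.653 -0.464] [ 551.7 -241.8  243.9] 23.34819809054623 [-0.1  0.9 -6. ] [-0.04  1.65  0.03]
[[-0.503 -0.039  0.864]
 [-0.021  0.999  0.032]
 [-0.864 -0.002 -0.503]]
scene 0.73 [256.8, 121.6] [257. 113.]
  foot [ 537.  -243.8  168.7] z [0.004 0.012 1.   ] x az 1.0 s_grip 84.8 0.83 418
top 0.53 [420.7, 201.3] [421. 198.]
  foot [ 533.  -233.2  165.9] z [ 0.011 -0.032  0.999] x az 0.6 s_grip 87.8 1.09 160
wrist 0.91 [322.3, 222.0] [302. 294.]
  foot [ 532.7 -233.5  163.8] z [ 0.006 -0.001  1.   ] x az 2.6 s_grip 89.7 0.36 618
ALL foot [ 532.8 -233.4  167.4] z [ 0.01  -0.045  0.999] x az 3.2 s_grip 86.4 1.06
```

View pics/wrist_a.png

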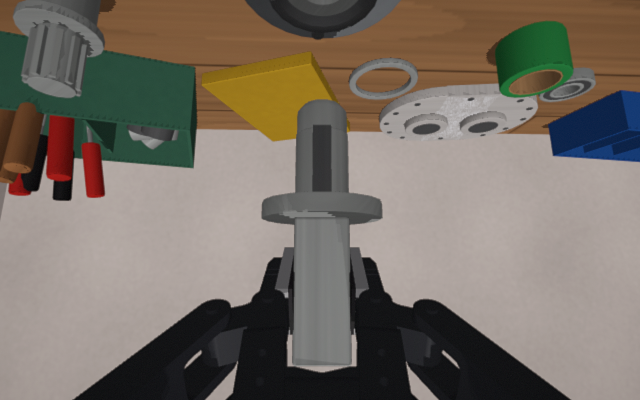

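View pics/scene_a.png

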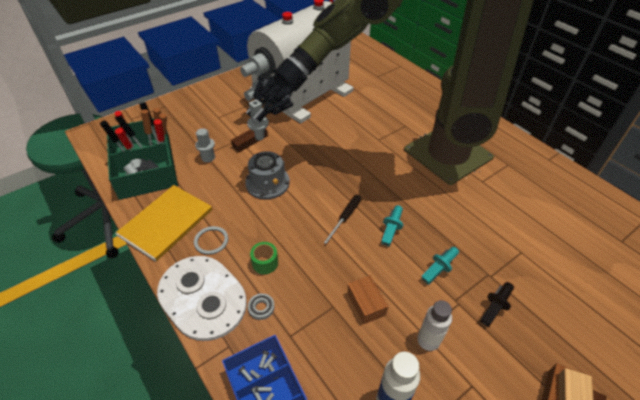

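```bash
python3 held.py b
```

```text
9.0 [-0.73   0.054 -0.998 -0.36   0.654 -0.463] [ 549.5 -230.5  240.2] 22.88177070783079 [ 0.2  0.3 -5.9] [-0.07  1.72  0.02]
[[-0.506 -0.051  0.861]
 [-0.022  0.999  0.046]
 [-0.862  0.004 -0.506]]
scene 0.76 [263.0, 127.0] [260. 116.]
  foot [ 534. -232.  165.] z [0.01  0.002 1.   ] x az 1.1 s_grip 84.8 0.93 330
top 0.78 [419.5, 196.9] [416. 199.]
  foot [ 532.1 -229.8  165.1] z [ 0.014 -0.019  1.   ] x az 0.2 s_grip 84.7 0.96 189
wrist 0.63 [321.4, 223.6] [324. 284.]
  foot [ 533.1 -232.2  164.7] z [ 0.005 -0.005  1.   ] x az 2.9 s_grip 85.1 0.37 624
ALL foot [ 533.2 -232.1  164.9] z [0.005 0.002 1.   ] x az 1.8 s_grip 84.9 0.56
```

Request:
carry_out(
  moves="0.0024 -0.0006 -0.05 0 0 0.002 0; 0.0024 -0.0006 -0.1 0 0 0.002 0; 0.0024 -0.0006 -0.125 0 0 0.002 0; 0.0024 -0.0006 -0.14 0 0 0.002 0; 0.0024 -0.0006 -0.15 0 0 0.002 0; 0.0024 -0.0006 -0.16 0 0 0.002 0; 0.0024 -0.0006 -0.17 0 0 0.002 0; 0.0024 -0.0006 -0.17 0 0 0.002 0",
)

```text
time_s: 10.3
tool_pos: [551.0, -232.3, 155.9]
tool_rot: [-0.052, 2.1, 0.033]
ft_force: [0.7, -0.1, -5.6]
opening: 0.267
```

```bash
python3 held.py c
```

```text
10.3 [-0.731  0.27  -1.131 -0.71   0.655 -0.463] [ 551.  -232.3  155.9] 22.793197459366013 [ 0.7 -0.1 -5.6] [-0.05  1.71 -0.04]
[[-0.505 -0.051  0.862]
 [-0.024  0.999  0.045]
 [-0.863  0.002 -0.505]]
scene 0.73 [261.4, 149.4] [262. 140.]
  foot [ 535.7 -233.7   80.5] z [0.012 0.001 1.   ] x az -0.7 s_grip 85.0 0.89 346
top 0.45 [413.2, 201.5] [410. 201.]
  foot [ 530.9 -229.2   80.7] z [ 0.043 -0.032  0.999] x az 0.3 s_grip 85.0 1.13 135
wrist 0.71 [321.2, 226.0] [324. 285.]
  foot [ 534.4 -234.3   80. ] z [0.004 0.006 1.   ] x az 2.6 s_grip 85.5 0.35 611
ALL foot [ 534.6 -233.8   80.4] z [0.004 0.003 1.   ] x az 2.0 s_grip 85.1 0.6
```

View pics/wrist_c.png

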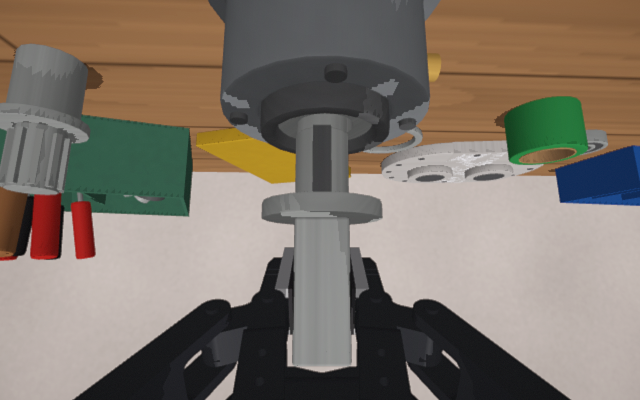

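The foot is about 10 mm inside the bore with no contact force, and the key at (321,160) faces the keyway. I'll push down slowly past key entry.

Request:
carry_out(
  moves="0 0 -0.006 0 0 0 0; 0 0 -0.012 0 0 0 0; 0 0 -0.018 0 0 0 0; 0 0 -0.024 0 0 0 0; 0 0 -0.03 0 0 0 0; 0 0 -0.03 0 0 0 0",
)

```text
time_s: 11.35
tool_pos: [551.0, -232.2, 140.7]
tool_rot: [-0.052, 2.1, 0.034]
ft_force: [0.0, 0.7, -6.1]
opening: 0.27
```

Past the key stop (foot at about 65 mm, below 74) with no force, so the key is in the keyway. Carrying on down to the ring.

Request:
carry_out(
  moves="0 0 -0.01 0 0 0 0; 0 0 -0.02 0 0 0 0; 0 0 -0.03 0 0 0 0; 0 0 -0.036 0 0 0 0; 0 0 -0.04 0 0 0 0; 0 0 -0.04 0 0 0 0",
  newtons=110,
)

```text
time_s: 12.1
tool_pos: [551.5, -232.0, 122.2]
tool_rot: [-0.054, 2.097, 0.033]
ft_force: [-2.6, 4.4, 1.4]
opening: 0.265
```

```bash
python3 -c "
from h import *
s=sense();print(s['ft_force'],s['wrist_torque'],s['tool_pos'],s['opening']*85.4)"
```

```text
[-2.55858216  4.41540683  1.39812913] [0.41647695 0.81298098 0.62651964] [ 551.50365766 -231.98415894  122.17227116] 22.628494705672317
```

Request:
carry_out(
  moves="0 0 -0.003 0 0 0 0; 0 0 -0.006 0 0 0 0; 0 0 -0.008 0 0 0 0; 0 0 -0.01 0 0 0 0; 0 0 -0.01 0 0 0 0",
)

```text
time_s: 12.72
tool_pos: [551.8, -231.8, 118.6]
tool_rot: [-0.056, 2.095, 0.033]
ft_force: [-8.9, 4.6, 8.6]
opening: 0.263
```

Request:
carry_out(
  moves="-0.001 -0 -0.003 0 0 0 0; -0.002 0 -0.006 0 0 0 0; -0.002 0 -0.008 0 0 0 0; -0.002 0 -0.008 0 0 0 0",
)

```text
time_s: 13.22
tool_pos: [551.8, -231.8, 117.9]
tool_rot: [-0.059, 2.088, 0.032]
ft_force: [-17.6, 5.9, 24.5]
opening: 0.264
```

```bash
python3 held.py d; python3 -c "
import cv2
a=cv2.imread('pics/scene_d.png')[100:200,210:330];b=cv2.imread('pics/wrist_d.png')[0:300,180:460]
cv2.imwrite('pics/c5.png',cv2.hconcat([cv2.resize(a,(420,350),interpolation=cv2.INTER_CUBIC),cv2.resize(b,(327,350))]))"
```

```text
13.225 [-0.734  0.405 -1.19  -0.915  0.664 -0.464] [ 551.8 -231.8  117.9] 22.5533032441341 [-17.6   5.9  24.5] [ 0.94 -1.09  1.01]
[[-0.494 -0.056  0.868]
 [-0.029  0.998  0.048]
 [-0.869 -0.002 -0.495]]
scene 0.51 [262.4, 155.1] [263. 151.]
  foot [ 537.9 -232.8   42.5] z [-0.004 -0.001  1.   ] x az 2.0 s_grip 84.8 0.94 292
top 0.43 [411.0, 203.7] [407. 202.]
  foot [ 538.4 -231.7   42.6] z [-0.035 -0.034  0.999] x az 2.3 s_grip 84.8 1.33 84
wrist 0.92 [320.0, 263.9] [324. 286.]
  foot [ 535.5 -233.5   41.3] z [-0.002 -0.003  1.   ] x az 3.1 s_grip 86.0 0.37 607
ALL foot [ 535.9 -232.9   42.1] z [-0.005 -0.004  1.   ] x az 2.6 s_grip 85.2 0.63
```

View pics/c5.png

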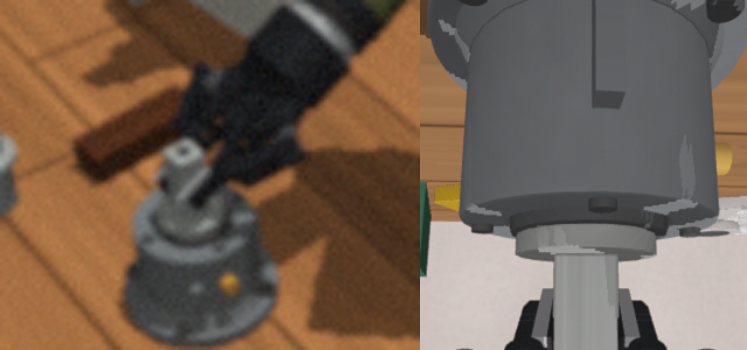

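Request:
carry_out(
  moves="-0.003 0.001 0 0 0 0 0; -0.006 0.002 0 0 0 0 0; -0.006 0.002 0 0 0 0 0; -0.006 0.002 0 0 0 0 0",
)

```text
time_s: 14.02
tool_pos: [551.3, -231.8, 118.1]
tool_rot: [-0.062, 2.086, 0.031]
ft_force: [3.6, 5.4, 10.6]
opening: 0.265
```

```bash
python3 held.py e|grep -v scene
```

```text
14.025 [-0.736  0.405 -1.191 -0.918  0.666 -0.467] [ 551.3 -231.8  118.1] 22.671998759994946 [ 3.6  5.4 10.6] [ 0.88 -1.16  0.93]
[[-0.493 -0.057  0.868]
 [-0.032  0.998  0.048]
 [-0.87  -0.004 -0.494]]
  foot [ 537.8 -232.8   42.6] z [-0.012 -0.007  1.   ] x az 4.2 s_grip 84.8 1.05 236
top 0.46 [411.5, 201.9] [407. 202.]
  foot [ 532.7 -232.4   42.8] z [0.022 0.002 1.   ] x az 4.1 s_grip 84.7 1.2 134
wrist 0.75 [321.0, 260.3] [324. 286.]
  foot [ 535.3 -233.8   41.4] z [-0.006  0.004  1.   ] x az 3.2 s_grip 86.0 0.39 608
ALL foot [ 535.6 -233.2   42.4] z [-0.008  0.001  1.   ] x az 2.9 s_grip 85.0 0.69
```

Request:
carry_out(
  moves="-0.001 0.001 -0.004 0 0.008 0 0; -0.003 0.002 -0.008 0 0.016 0 0; -0.003 0.002 -0.008 0 0.016 0 0; -0.003 0.002 -0.008 0 0.016 0 0",
)

```text
time_s: 14.82
tool_pos: [551.4, -231.7, 117.9]
tool_rot: [-0.065, 2.091, 0.028]
ft_force: [-5.5, 5.3, 25.3]
opening: 0.266
```

```bash
python3 held.py f|grep -v scene
```

```text
14.825 [-0.733  0.401 -1.187 -0.905  0.662 -0.472] [ 551.4 -231.7  117.9] 22.679289017660487 [-5.5  5.3 25.3] [ 1.29 -2.77  0.86]
[[-0.497 -0.058  0.866]
 [-0.035  0.998  0.047]
 [-0.867 -0.007 -0.498]]
  foot [ 537.3 -232.2   42.6] z [-0.001 -0.005  1.   ] x az 0.4 s_grip 84.7 0.92 257
top 0.54 [408.7, 203.2] [407. 202.]
  foot [ 536.2 -231.8   43. ] z [-0.02  -0.008  1.   ] x az 0.7 s_grip 84.4 1.08 155
wrist 0.65 [320.1, 261.3] [324. 286.]
  foot [ 535.3 -233.6   41.4] z [-0.003  0.003  1.   ] x az 3.3 s_grip 86.0 0.41 617
ALL foot [ 535.5 -233.    42.5] z [-0.004  0.002  1.   ] x az 2.8 s_grip 84.9 0.65
```

```bash
python3 - <<'E'
import cv2
a=cv2.imread('pics/scene_f.png');b=cv2.imread('pics/wrist_f.png')[120:290,220:420]
cv2.imwrite('pics/c6.png',cv2.vconcat([cv2.resize(a,(480,300)),cv2.resize(b,(480,290),interpolation=cv2.INTER_CUBIC)]))
E
```

```text
(no output)
```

View pics/c6.png

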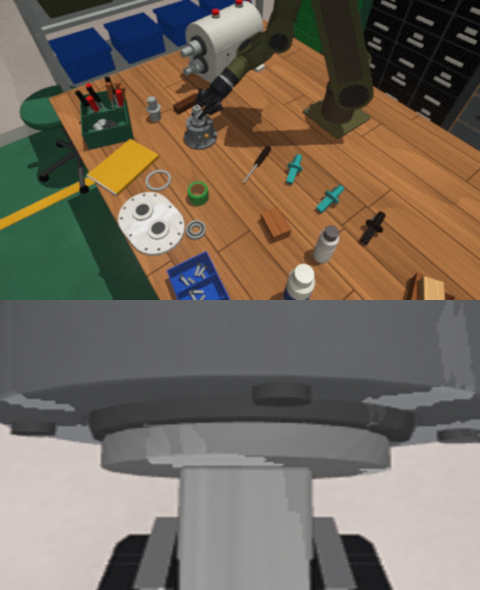

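The crop shows the collar sitting flush on the dark ring, with only about 4 mm of ring showing above the body. The other things on the bench are where they were. Handing in while still pressed.

```bash
python3 -c "
from h import *
s=sense();print(s['time_s'],s['ft_force'],s['tool_pos'],s['opening'])
print(hand_in())"
```

```text
15.125 [-4.99918283  5.69709584 25.78400531] [ 551.4274902  -231.71656642  117.83342344] 0.26727739360895847
the job is handed in; nothing more can be done
None
```

I gripped the grey shaft at its square end, turned it upright and lowered it into the hub with its key lined up with the keyway. The key slipped in without any searching turn. I pushed on against the seal ring until the collar stopped and handed in at 15.1 s, still gripping and pressing.

**Seating:** Further push commands raised the force without moving the shaft, so the stop is hard. The last reading was about 26 N up on the tool. The shaft's weight adds about 6 N, so the push is about 31 N against the ring's 11 N. The fitted foot height is 42.5 mm from all cameras together, 41.4 mm from the wrist camera and 43.0 mm from the top camera. Home is 42 mm.

**Alignment:** The shaft is upright to about 0.3° by the combined fit. It points about 3° round from world x, as the keyway does. The fits from the distant scene and top cameras were noisier, up to about 1° in tilt and 2–3° in turn. About 5 N of sideways force remains in both x and y.

**Bench:** The other loose things look undisturbed in the last scene picture; I checked this by eye only.

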